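# Lock the milk-filling turntable with its slide bolt

### The job

Lock the filling turntable so that it cannot turn: push it round until the slot in its rim faces the sliding bolt, then push the bolt fully home into the slot. The small jar riding on the turntable stays standing in its pocket, everything else on the bench is left where it is, and nothing is picked up.

Things in the scene. Friction and masses are not known exactly. Their poses are not given: they have to be found in the camera images.
- base: Steel base plate of the turntable, fixed to the bench, 250 x 250 mm, top 18 mm above the bench, with a 90 mm wide tongue under the bolt, ending 250 mm from the axis. Origin: on the bench surface, exactly under the turntable's axis. +x points from the axis out along the bolt (the bolt line), +z up.
- turntable: White disc, 224 mm diameter, underside 28 mm and top 40 mm above the bench; turns either way without stops about the vertical axis through its origin (centre of its underside) and stays where left (friction 0.12 N m, 2 N at a pocket). Its +x axis points from the centre to its one rim slot. A hub cap at the centre, radius 16 mm, tops out 56 mm above the bench.
- slot_mouth (a point): Middle of the slot's mouth, on the disc's rim (112 mm from the axis), half-way through its thickness, 34 mm above the bench. The slot is 18 mm wide, goes right through the disc's thickness, is open at the rim and 36 mm long radially (radius 112 down to 76 mm).
- lock_point (a point): Fixed point on the bolt line, 112 mm from the axis and 34 mm above the bench: the slot's mouth is here when the slot faces the bolt squarely.
- free_pocket (a point): Floor centre (40 mm above the bench) of the empty pocket opposite the small jar. Four steel pocket rings stand on the disc and turn with it: inside radius 33 mm, wall 3 mm, 22 mm high (tops 62 mm above the bench), centres 60 mm from the axis at +-45 and +-135 degrees from the slot (counter-clockwise positive from above); this one at -45. Only the small jar's is filled.
- jar_pocket (a point): Floor centre (40 mm above the bench) of the pocket in which the small jar stands, at +135 degrees from the slot; it turns with the disc.
- bolt (a joint): Travel of the slide bolt in m, along the base's -x: 0 = withdrawn (nose 4 mm short of the rim), 0.036 = fully home at its stop. Steel bar 12 mm wide, 10 mm high, round nose, centred 34 mm above the bench; about 2 N of friction, stays where left. The disc blocks it unless the slot faces it to within about 3 mm at the rim; the round nose then centres the disc a little.
- bolt_knob (a point): Middle of the upright black knob at the bolt's outer end: 18 mm diameter, from 52 to 78 mm above the bench (this point at 65), on a 12 mm stem. Moves with the bolt: 212 mm from the turntable's axis when withdrawn, 176 mm when home. The bolt guide, aluminium, is 39 mm wide (67 with feet), top 46 mm above the bench, and spans 125 to 165 mm from the axis.
- small_jar_mid (a point): Small milk jar, 58 mm diameter, 85 mm tall, standing loose in the turntable's jar pocket (4 mm play all round) and turning with it; this point is at half its height (42 mm up).
- side_jar_mid (a point): Bench-standing milk jar, 66 mm diameter, 125 mm tall, screw cap on top; this point is at half its height (62 mm up). Bystander.
- tray_jar_a_mid (a point): Tray-standing milk jar, 66 mm diameter, 125 mm tall, screw cap on top; this point is at half its height (62 mm up). Bystander.
- tray_jar_b_mid (a point): Tray-standing milk jar, 66 mm diameter, 125 mm tall, screw cap on top; this point is at half its height (62 mm up). Bystander.
- tray_jar_c_mid (a point): Tray-standing milk jar, 66 mm diameter, 125 mm tall, screw cap on top; this point is at half its height (62 mm up). Bystander.
- label_roll: Paper label roll lying flat on the bench beside the bolt, 72 mm diameter, 30 mm high; origin at the centre of its underside. Bystander.
- beaker: Open steel cup, 76 mm diameter, 95 mm high; origin at the centre of its underside. Bystander.
- marker: Marker pen, 120 mm long, 19 mm thick, lying along its x axis; origin on the bench under its middle. Bystander.
- tray: Open steel tray with the three tray jars, 300 x 220 mm, rim 35 mm high, fixed; origin at the centre of its underside.

How it is judged:
By the outcome, as a careful person would: the job done as asked, in the order asked, and still so for the second after the job is handed in, with the robot touching nothing.
It also fails if it takes over 48 s, if anything falls off the work surface, if the arm or the gripper's body presses on something with over 40 N, if the wrist force passes 120 N, or if a joint passes its speed limit or range.

### The arm

A 7-joint arm with a two-finger parallel gripper is mounted at the origin on the work surface. World frame = base frame: x ahead of the robot, y to its left, z up, the work surface at z = 0. Lengths are in m, angles in rad, forces in N, time in s.
With the tool pointing down it reaches from about 0.35 to 0.9 m from the base axis. Payload 8.1 kg.
Tool frame: the origin (TCP) lies midway between the tips of the shut fingers; the grasp point (between the pads) lies 19 mm behind it; z points along the fingers, y is the line along which they close (so a half turn about z gives the same grasp; the last joint's range is limited). The gripper opens to 85 mm and grips with 20 to 120 N. Pads are 22 mm wide; open, the fingers measure 114 mm over their backs; the gripper's body (76 mm by 85 mm) begins 54 mm behind the grasp point. The pads swing forward as they close: fully open they stand 13 mm farther back than shut.
Start: joints at [-1.315, 0.434, 0.025, 1.573, -0.012, 1.134, -0.075], TCP at [0.219, 0.585, 0.231] pointing down, gripper open.
Joint ranges: [-2.62, 2.62], [-0.44, 2.09], [-1.27, 1.32], [0.08, 2.57], [-1.32, 4.46], [0.12, 2], [-2.74, 2.74]. Speed limits (rad/s): [2.22, 2.22, 3.01, 3.01, 3.14, 3.14, 3.14].

### API

Orientations are given as a rotation vector (axis times angle).
In Python, from plant import ctrl gives the robot as it stands. Calls block until the motion is done:
- ctrl.reach(position, orientation): joint-space move of the TCP to a pose.
- ctrl.movel(position, rotation=None, vel=0.15): straight line of the TCP; rotation=None keeps the orientation; vel is the mean speed in m/s.
- ctrl.move_joints(angles): joint-space move.
- ctrl.gripper_to(opening, grasp_force=None): finger opening in m; grasp_force is the grip in N (None keeps the last); returns when the fingers have stopped.
- ctrl.wait(seconds).
- ctrl.inverse_kinematics(position, orientation): joint angles nearest the present ones, or None.
- ctrl.state(): the state.
- ctrl.read_camera(name): name is "side" or "top" or "wrist"; returns the picture (480x640x3 uint8, red, green, blue); there is no depth.
- ctrl.calibration(name): a dict with "fx", "fy", "cx", "cy" (pixels), "camera_from_world" (4x4, takes a point from world to camera coordinates). Camera axes: x right, y down, z forward; pixel columns grow to the right and rows downward; lengths in m; the calibration is good to about 2 mm. A picture is of the moment at which its call begins: read the wrist's pose just before it. calibration takes no time and is no camera call; for the wrist camera it gives the pose at the moment of the call.
A pose or a line that the arm cannot do raises ctrl.PlanningError and nothing moves.
- ctrl.sign_off(): hands the job in; it is judged then, once.
The state is a dict: "time": time; "joint_pos": joint angles; "dq": joint speeds; "effort": joint torques, N m; "position": TCP position; "ee_rot": TCP orientation; "wrist_force": force on the tool from outside, world axes, zero at the start; "torque": the same for the moment, N m; "grip_width": finger opening in m; "finger_force": force on a finger pad.
Only numpy, scipy, OpenCV 4.12 (cv2) and the standard library are available. Lean on these libraries where they do the work, as an engineer would, in place of code of your own. Each camera call takes 0.05 s, during which the arm holds its last target. There are 200 camera calls.

## Working session

There is one attempt and no reset: what is moved stays moved. The work goes in short steps, each a Python script; the robot and the scene stay as the last script left them, time stands still between calls to the robot, and variables do not carry over. Pictures are saved under pics/ and viewed, at most 10 in all, crops included, and the job is handed in when it is done.

```bash
mkdir -p pics; ls
python3 - <<'E'
from plant import ctrl
import cv2
for n in("top","side"):
    cv2.imwrite(f"pics/{n}0.png",ctrl.read_camera(n)[:,:,::-1])
    c=ctrl.calibration(n);print(n,c["fx"],c["fy"],c["cx"],c["cy"],c["camera_from_world"])
s=ctrl.state();print(s["time"],s["position"],s["ee_rot"])
E
```

```text
pics
top 500.1626427876167 500.1626427876167 326.8937763672461 241.8700403769087 [[ 7.32038369e-03 -9.99973170e-01  2.66745807e-04 -3.47260100e-02]
 [-9.87838288e-01 -7.27297994e-03 -1.55314583e-01  5.43297130e-01]
 [ 1.55312356e-01  8.73460617e-04 -9.87865026e-01  1.13120646e+00]
 [ 0.00000000e+00  0.00000000e+00  0.00000000e+00  1.00000000e+00]]
side 450.66436674532497 450.66436674532497 309.7109108186002 243.06790268745263 [[ 0.99688388 -0.07833553 -0.0092772  -0.56924035]
 [-0.06632887 -0.76875773 -0.63609121  0.07032923]
 [ 0.04269662  0.63472442 -0.7715581   1.34444913]
 [ 0.          0.          0.          1.        ]]
0.1 [0.21937413 0.58477684 0.23061801] [-5.60688576e-01 -3.09103907e+00  2.15409770e-03]
```

View pics/top0.png

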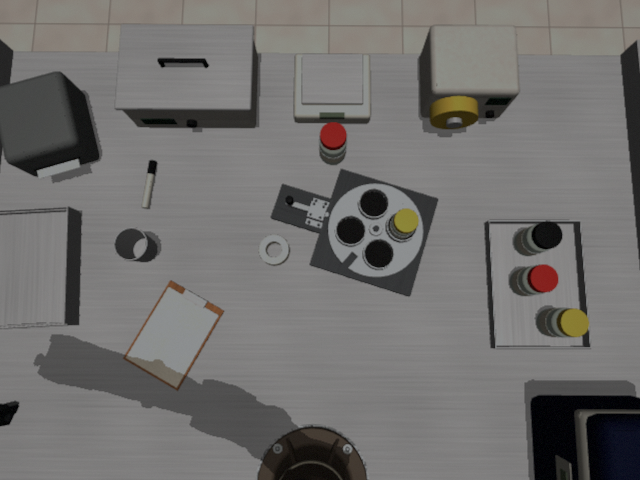

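View pics/side0.png

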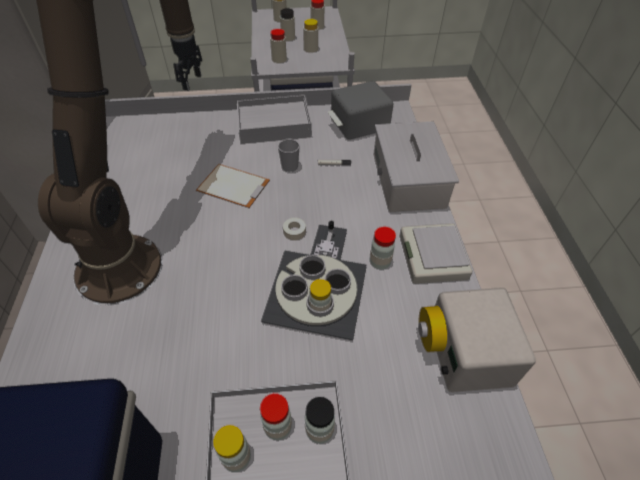

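The top view shows the hub near (376,229), the knob near (290,201), the slot near (350,260), the small jar at (405,222), the label roll at (274,249) and the side jar at (333,140). I'll zoom in to get more precise positions.

```bash
cat > h.py <<'E'
from plant import ctrl
import cv2, numpy as np
def p2w(n,u,v,z,c=None):
    c=c or ctrl.calibration(n);T=np.array(c["camera_from_world"]);R,t=T[:3,:3],T[:3,3]
    o=-R.T@t;d=R.T@np.array([(u-c["cx"])/c["fx"],(v-c["cy"])/c["fy"],1])
    return o+d*(z-o[2])/d[2]
def w2p(n,p,c=None):
    c=c or ctrl.calibration(n);T=np.array(c["camera_from_world"]);q=T[:3,:3]@np.asarray(p)+T[:3,3]
    return np.array([c["fx"]*q[0]/q[2]+c["cx"],c["fy"]*q[1]/q[2]+c["cy"]])
E
python3 - <<'E'
from h import *
for n,(u,v) in dict(hub=(376,229)).items(): print(p2w("top",u,v,.056))
print("knob",p2w("top",290,201,.078),"slot",p2w("top",350,260,.04),"roll",p2w("top",274,249,.03),"sidejar",p2w("top",333,135,.125))
im=cv2.imread("pics/top0.png")[160:300,265:445]
cv2.imwrite("pics/z.png",cv2.resize(im,None,fx=4.2,fy=4.2,interpolation=cv2.INTER_CUBIC))
E
```

```text
[ 0.57258625 -0.14487319  0.056     ]
knob [0.6326486  0.05493699 0.078     ] slot [ 0.50140937 -0.08507466  0.04      ] roll [0.52749474 0.09431323 0.03      ] sidejar [ 0.77463454 -0.04279431  0.125     ]
```

View pics/z.png

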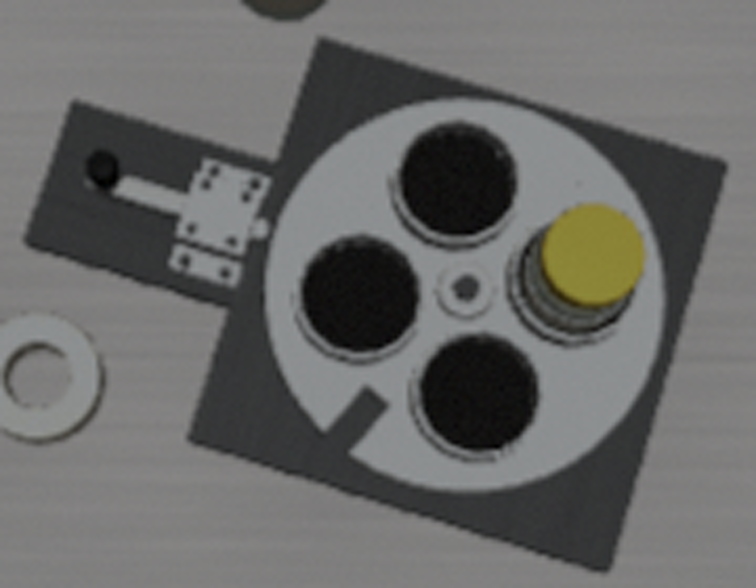

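The zoomed crop (scale 4.2, offset 265,160) gives these positions:
- **Disc:** centre (465,294).
- **Slot:** mouth about (338,444), inner end (373,397).
- **Knob:** (103,168).
- **Plate corners:** (320,38), (727,162), (607,573), (190,438).

Next I'll fit the base pose and slot angle from these.

```bash
cat > fit.py <<'E'
from h import *
from scipy.optimize import least_squares
f=lambda p:np.array(p)/4.2+[265,160]-.4
base=[((320,38),(.125,-.125,.018)),((727,162),(-.125,-.125,.018)),((607,573),(-.125,.125,.018)),((190,438),(.125,.125,.018)),
 ((103,168),(.212,0,.076)),((466,289),(0,0,.056)),((465,294),(0,0,.04)),((72,100),(.25,-.045,.018)),((27,241),(.25,.045,.018))]
c=ctrl.calibration("top")
def W(q,p): 
    s,co=np.sin(q[2]),np.cos(q[2]);return [q[0]+co*p[0]-s*p[1],q[1]+s*p[0]+co*p[1],p[2]]
r=least_squares(lambda q:np.concatenate([w2p("top",W(q,p),c)-f(u) for u,p in base]),[.57,-.145,1.28])
print(r.x,np.degrees(r.x[2]));print(r.fun.reshape(-1,2).round(2).tolist())
for u in((338,444),(373,397)):
    d=p2w("top",*f(u),.04,c)[:2]-r.x[:2];print(np.hypot(*d),np.degrees(np.arctan2(d[1],d[0])))
E
python3 fit.py
```

```text
[ 0.57461334 -0.14494934  1.26905416] 72.71144761963076
[[-0.29, -0.67], [0.96, 0.01], [0.76, 0.66], [-0.88, 0.68], [-0.12, -0.5], [0.47, -0.27], [0.05, -0.22], [0.07, -0.34], [-1.05, 0.51]]
0.1115822580877807 140.23897780037044
0.07878970046667744 138.8077790863054
```

Residuals are under about 1 px and the radii match, so the pose holds up. The bolt line is at 72.7° and the slot at about 139.8°. I'll push clockwise by about 67° from inside the free pocket and stop slightly short.

```bash
cat >> h.py <<'E'
from scipy.spatial.transform import Rotation as Ro
C=np.array([.57461,-.14495]); B=72.71
def rot(xdir):  # tool pointing down, tool x at xdir degrees
    a=np.radians(xdir);x=np.array([np.cos(a),np.sin(a),0]);z=np.array([0,0,-1.])
    return Ro.from_matrix(np.column_stack([x,np.cross(z,x),z])).as_rotvec()
def pol(r,deg,z): a=np.radians(deg);return np.array([*(C+r*np.array([np.cos(a),np.sin(a)])),z])
def arc(a0,a1,off,z=.048,r=.06,vel=.06,step=12):
    for a in np.linspace(a0,a1,max(2,int(np.ceil(abs(a1-a0)/step))+1))[1:]:
        ctrl.movel(pol(r,a,z),rot(a+off),vel=vel)
        s=ctrl.state();print(round(s["time"],2),round(a,1),s["wrist_force"].round(1) if hasattr(s["wrist_force"],"round") else s["wrist_force"])
E
python3 - <<'E'
from h import *
ctrl.gripper_to(0.0)
best=None
for off in(-90,90):
    q=[ctrl.inverse_kinematics(pol(.06,a,z),rot(a+off)) for a,z in((94.9,.2),(94.9,.048),(45,.048))]
    print(off,[None if x is None else round(float(x[6]),2) for x in q])
    if all(x is not None for x in q):
        m=max(abs(x[6]) for x in q)
        if best is None or m<best[0]: best=(m,off)
off=best[1];print("off",off)
ctrl.reach(pol(.06,94.9,.2),rot(94.9+off))
ctrl.movel(pol(.06,94.9,.075),vel=.15);ctrl.movel(pol(.06,94.9,.048),vel=.05)
s=ctrl.state();print(s["time"],s["position"],s["wrist_force"])
arc(94.9,49,off)
for n in("top","wrist"):cv2.imwrite(f"pics/{n}1.png",ctrl.read_camera(n)[:,:,::-1])
a=cv2.resize(cv2.imread("pics/top1.png")[150:300,260:460],None,fx=2,fy=2,interpolation=cv2.INTER_CUBIC)
b=cv2.resize(cv2.imread("pics/wrist1.png"),(400,300));cv2.imwrite("pics/m1.png",np.hstack([a,b]))
E
```

```text
-90 [-0.95, -0.84, -1.42]
90 [1.98, 1.97, 1.21]
off -90
5.2167 [ 0.56946942 -0.08533629  0.04793362] [ 0.61818508 -0.42988223  0.35230531]
5.57 83.4 [-0.1 -0.3  0.6]
5.92 72.0 [0.6 0.3 0.2]
6.27 60.5 [ 0.3 -0.7 -0.3]
6.62 49.0 [-1.  -0.4  0.8]
```

View pics/m1.png

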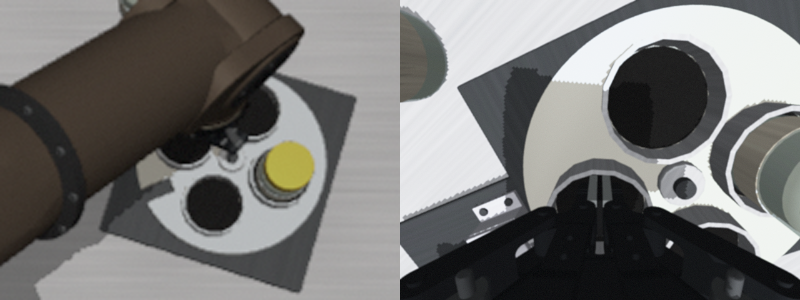

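The composite shows the slot at about (340,242) in top-image pixels, so the disc has turned about 26°. That means the pocket lags the finger by about 18°, and the finger must end near 10°. I'll push on to 13°, then lift and look.

Run:
```python
from h import *
arc(49,13,-90)
p=ctrl.state()["position"];ctrl.movel([p[0],p[1],.2],vel=.2)
q=pol(.03,B,.30)+[-.06,0,0]
ctrl.reach(pol(.10,B+90,.30),rot(13-90))
c=ctrl.calibration("wrist")
im=ctrl.read_camera("wrist")[:,:,::-1];cv2.imwrite("pics/w2.png",im)
np.save("c2.npy",c,allow_pickle=True)
for n,r in(("axis",0),("lock",.112),("knob",.212)):print(n,w2p("wrist",pol(r,B,.04 if r<.2 else .078),c))
print(ctrl.state()["time"])
cv2.imwrite("pics/top2.png",ctrl.read_camera("top")[:,:,::-1])
```

```text
7.08 37.0 [ 0.3 -0.2 -0.5]
7.43 25.0 [ 0.6 -0.2  0.3]
7.79 13.0 [ 0.6 -0.5  0.2]
axis [240.40815187 148.05845762]
lock [196.52596484 233.87468843]
knob [147.63105519 317.1184982 ]
9.5167
```

View pics/w2.png

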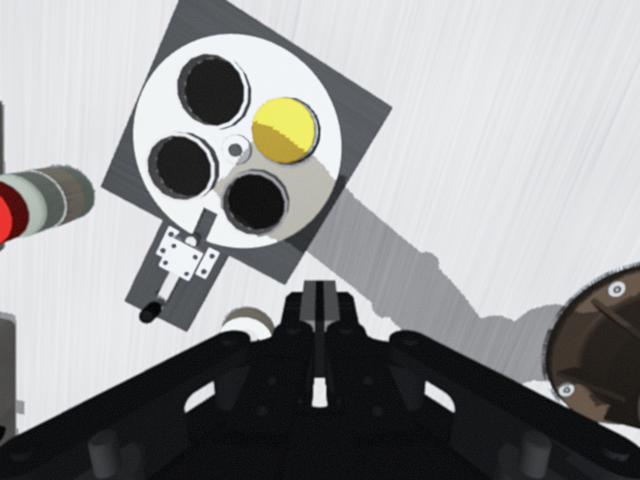

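The wrist view shows the slot near (205,225), almost facing the bolt nose at (192,240), with the jar standing. I'll zoom in to measure what's left.

Run:
```python
import cv2
im=cv2.imread("pics/w2.png")[130:330,125:275]
cv2.imwrite("pics/z2.png",cv2.resize(im,None,fx=3,fy=3,interpolation=cv2.INTER_CUBIC)[:600])
```

```text
(no output)
```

View pics/z2.png

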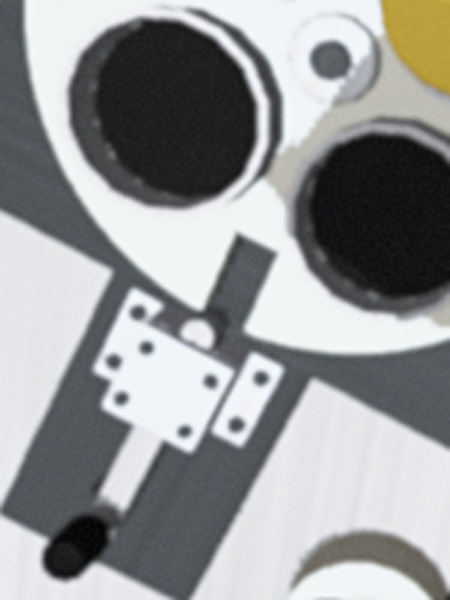

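Zoom readings (scale 3, offset 125,130): inner slot end mid (256,245), mouth mid (225,319), nose (198,330), hub (332,60).

Run:
```python
from h import *
c=np.load("c2.npy",allow_pickle=True).item()
g=lambda u,z:p2w("wrist",u[0]/3+125-.33,u[1]/3+130-.33,z,c)[:2]
hub=g((331,60),.056);print("hub",hub)
for n,u,z in(("in",(256,245),.04),("mouth",(225,319),.04),("nose",(198,330),.038),("bar",(131,465),.039),("bar2",(112,498),.039),("knob",(66,559),.078)):
    d=g(u,z)-hub;print(n,np.hypot(*d).round(4),np.degrees(np.arctan2(d[1],d[0])).round(2))
```

```text
hub [ 0.57666767 -0.14350925]
in 0.0781 75.24
mouth 0.1107 75.7
nose 0.1207 71.9
bar 0.1858 72.42
bar2 0.2031 72.23
knob 0.2093 72.73
```

The slot is about 3° short and the lag is 17.6°, so the finger target is 10°. I'll correct that, then push the bolt while watching the force.

Run:
```python
from h import *
ctrl.reach(pol(.06,26,.2),rot(26-90))
ctrl.movel(pol(.06,26,.075),vel=.2);ctrl.movel(pol(.06,26,.048),vel=.06)
arc(26,9.9,-90,vel=.04)
arc(9.9,18,-90)
ctrl.movel(pol(.06,18,.2),vel=.2)
o=min((B,B+180),key=lambda d:abs((q:=ctrl.inverse_kinematics(pol(.23,B,.056),rot(d))) is None and 9 or q[6]))
ctrl.reach(pol(.26,B,.2),rot(o));ctrl.movel(pol(.26,B,.056),vel=.15)
u=pol(1,B,0)[:2]-C;rs=[.245,.235,.231,.227,.223,.219,.215,.211,.207,.203,.200,.198,.196,.195,.194,.193,.192,.191,.190]
for r in rs:
    ctrl.movel(pol(r,B,.056),vel=.04)
    s=ctrl.state();F=np.array(s["wrist_force"]);f=F[:2]@u
    print(r,round(s["time"],2),round(f,1),np.round(np.array(s["position"])[:2]@u-C@u,4))
    if f>18: break
```

```text
12.05 18.0 [-0.2 -0.4 -0.6]
12.41 9.9 [ 0.9 -0.1  0.7]
12.7 18.0 [1.1 0.9 0.6]
0.245 16.83 -0.2 0.2448
0.235 17.23 -0.1 0.2346
0.231 17.48 0.6 0.2308
0.227 17.73 2.2 0.2271
0.223 17.98 1.1 0.2231
0.219 18.23 0.4 0.2181
0.215 18.48 -0.2 0.2141
0.211 18.73 -0.5 0.2103
0.207 18.98 -0.8 0.2064
0.203 19.23 -0.4 0.2024
0.2 19.48 0.6 0.1996
0.198 19.73 1.2 0.1979
0.196 19.98 5.4 0.1976
0.195 20.23 7.6 0.1976
0.194 20.48 10.3 0.1976
0.193 20.73 12.2 0.1975
0.192 20.98 14.2 0.1975
0.191 21.23 16.6 0.1974
0.19 21.48 19.6 0.1974
```

The push met a hard stop at r = 0.197, where home was expected at about 0.196. I'll back off and check by camera.

Run:
```python
from h import *
ctrl.movel(pol(.25,B,.056),vel=.1);ctrl.movel(pol(.25,B,.2),vel=.2)
ctrl.reach(pol(.10,B+90,.30),rot(13-90))
cv2.imwrite("pics/w3.png",ctrl.read_camera("wrist")[:,:,::-1])
c=ctrl.calibration("wrist")
h=p2w("wrist",235.3,149.7,.056,c)[:2];print(h,ctrl.state()["time"])
np.save("c3.npy",c,allow_pickle=True)
cv2.imwrite("pics/z3.png",cv2.resize(cv2.imread("pics/w3.png")[20:330,100:350],None,fx=1.9,fy=1.9,interpolation=cv2.INTER_CUBIC))
```

```text
[ 0.57604256 -0.14443446] 25.0
```

View pics/z3.png

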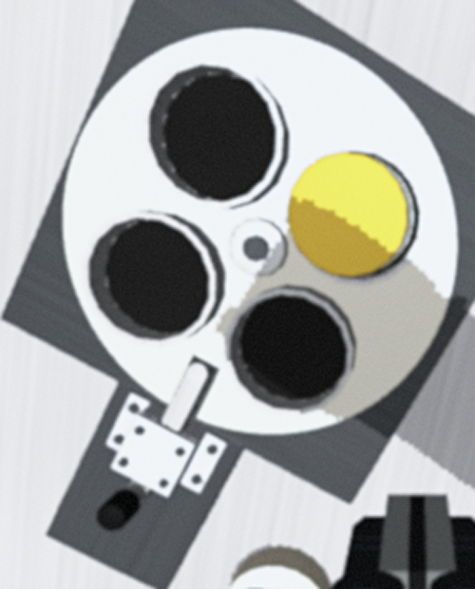

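The view (scale 1.9, offset 100,20) shows the bolt inside the slot with its nose at about (204,363), the knob at (112,515), and the jar standing in its pocket. A quick radius check, then I'll hand it in.

Run:
```python
from h import *
c=np.load("c3.npy",allow_pickle=True).item()
g=lambda u,z:p2w("wrist",u[0]/1.9+100-.25,u[1]/1.9+20-.25,z,c)[:2]
hub=g((256,247),.056);rk=np.hypot(*(g((112,515),.078)-hub));rn=np.hypot(*(g((204,362),.038)-hub))
print(rk,rn,"exp .174(same bias .209->.173) , .080")
if rk<.180 and rn<.084: ctrl.sign_off();print("signed")
```

```text
0.1737529286494129 0.07893882274803694 exp .174(same bias .209->.173) , .080
the job is handed in; nothing more can be done
signed
```

The turntable is locked and the job is handed in at about 25 s: the slot faces the bolt and the bolt is fully home (nose measured 79 mm from the axis, 80 expected), and the small jar is still standing in its pocket; I did not re-measure the bystanders afterwards.

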